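# Switch on the warming plate under the coffee jug

### The arm

A 6-joint arm with a two-finger parallel gripper is mounted at the origin on a cart in front of the work surface, level with it; the furniture and walls round the work are solid. World frame = base frame: x ahead of the robot, y to its left, z up, the work surface at z = 0. Lengths are in m, angles in rad, forces in N, time in s.
With the tool pointing down it reaches from about 0.3 to 0.775 m from the base axis. Payload 14.6 kg.
Tool frame: the origin (TCP) lies midway between the tips of the shut fingers; the grasp point (between the pads) lies 19 mm behind it (ctrl.grip_depth is the z of the grasp point in the tool frame, in m); z points along the fingers, y is the line along which they close (so a half turn about z gives the same grasp; the last joint's range is limited). The gripper opens to 94 mm and grips with 3 to 60 N. Pads are 16 mm wide; open, the fingers measure 119 mm over their backs; the gripper's body (75 mm by 177 mm) begins 78 mm behind the grasp point.
Start: joints at [-1.177, 0.3, 1.521, -0, 1.321, -0.067], TCP at [0.245, -0.493, 0.205] pointing down, gripper open.
Joint ranges: [-3.03, 3.03], [-0.79, 2.21], [0.23, 2.52], [-1.04, 4.18], [0, 3.07], [-2.55, 2.55]. Speed limits (rad/s): [2.22, 2.22, 2.57, 3.14, 3.14, 3.14].

### API

Orientations are given as [roll, pitch, yaw] about the fixed x, y, z axes, in that order (R = Rz(yaw) Ry(pitch) Rx(roll)).
In Python, from station import ctrl gives the robot as it stands. The module is installed in compiled form; this text tells all that it offers.
- The arm moves only by the tool carry_out, never from a script. Its argument "commands" is a list of rows, each a list of 3 entries, a list of its own where there are three numbers: the closure, from 0 (fully open) to 1 (shut), then the shift along the tool's x, y, z in mm, then the turn, a rotation vector about the tool's x, y, z in rad. In form: [[gripper, [tx, ty, tz], [wx, wy, wz]], ...]. A call has 1 to 10 rows; each row shifts and turns the commanded pose from where the row before left it, along the tool's axes as they then stand; what a row does not reach is not made up. A row lasts 1/8 s, in which the tool goes at most 62.5 mm and 10.7 degrees, less where a joint would pass 70% of its speed; a pose out of reach is approached as far as the arm can. A call with a gripper value outside its range is refused whole. The fingers move at their own pace and stop on an object; "squeeze" is the grip in N (left out, the last holds). Time passes only in rows, so rows that do not move let the fingers close. It gives the time, the measured TCP pose, the force, the opening and the grip force at its end, in the units of the state.
- ctrl.get_obs(): the state, without advancing time (a new reading comes with each control period).
- ctrl.camera(name): name is "scene" or "top"; returns a dict with "img" (384x512x3 uint8, blue, green, red), "camera_matrix" (3x3 intrinsics, pixels), "k1" (the pictures are not rectified: a ray, as slopes to the right and down, at radius r is drawn at 1 + k1 r^2 times it, then the intrinsics apply), "rvec" (rotation vector, rad) and "tvec" (3), from world to camera coordinates, as OpenCV has them. Camera axes: x right, y down, z forward; pixel columns grow to the right and rows downward; lengths in m; the calibration is good to about 2 mm. A picture is of the moment at which its call begins. There is no depth.
- ctrl.hand_in(): hands the job in; it is judged then, once.
Trained networks look in the newest picture that a camera, given by its name, has taken for a name from the list of things; names that differ only in an ending like _2 or _b are one class to them, and where a whole thing is asked for, a point or a joint stands for the part that bears it (a point fixed in the world has none). Each returns a list of dicts, best first, with "score" (0 to 1); they miss things now and then, are a little off and sometimes report something else, mostly with a low value. They report only what shows in the picture. A call takes as long as a camera call.
- ctrl.outline_of(thing, camera): "region" (384x512 bool, what is visible of it).
- ctrl.place_of(thing, camera): "at" ([x, y, z] in m, in world coordinates, good to about 4 mm: a listed point, or the origin of a listed thing).
The state is a dict: "time_s": time; "qpos": joint angles; "joint_vel": joint speeds; "tau": joint torques, N m; "ee_pos": TCP position; "eef_rot": TCP orientation; "force": force on the tool from outside, world axes, zero at the start; "moment": the same for the moment, N m; "grip_width": finger opening in m; "grip_force": force on a finger pad.
Only numpy, scipy, OpenCV 4.12 (cv2) and the standard library are available. Lean on these libraries where they do the work, as an engineer would, in place of code of your own. Each camera call takes 0.05 s, during which the arm holds its last target. There are 200 camera calls.

### The job

The coffee should stay warm: on the two-zone warming plate, find the knob that is directly in front of the plate the coffee jug stands on, and turn that knob clockwise until it clicks over from off to on and stays there by itself. Leave the knob of the other plate, with the mug on it, off, do not shift the jug, and take your hand away.

Things in the scene. Friction and masses are not known exactly. Their poses are not given: they have to be found in the camera images.
- knob_left (a joint): angle of the left knob, rad: 0 = off, grows as it turns clockwise seen from above. Sprung detent: short of 0.52 (30 degrees) it springs back to 0; turned past that it clicks over and rests at 1.05 (60 degrees) = on; a stop follows at 1.1. Turning it over takes about 0.1 N m.
- knob_right (a joint): angle of the right knob, rad: 0 = off, grows as it turns clockwise seen from above. Sprung detent: short of 0.52 (30 degrees) it springs back to 0; turned past that it clicks over and rests at 1.05 (60 degrees) = on; a stop follows at 1.1. Turning it over takes about 0.1 N m.
- knob_left_grip (a point): left knob (+y side) on the warming plate's front edge, before the plate it switches. Black: round skirt 48 mm wide, on it an upright grip bar 48 x 14 mm, 24 mm high. Point: on the vertical turning axis, half-way up the bar, 12 mm below its top and above the skirt, 68 mm above the worktop. Turns with the knob: x along the bar to its end with the white pointer line, z up.
- knob_right_grip (a point): right knob (-y side) on the warming plate's front edge, before the plate it switches. Black: round skirt 48 mm wide, on it an upright grip bar 48 x 14 mm, 24 mm high. Point: on the vertical turning axis, half-way up the bar, 12 mm below its top and above the skirt, 68 mm above the worktop. Turns with the knob: x along the bar to its end with the white pointer line, z up.
- jug_center (a point): glass coffee jug, black lid and handle, body 120 mm wide, 116 mm high. Point: on the body's axis, half-way up. It stands on the left or right one of two black round plates (180 mm apart) of the warming plate, a flat steel unit 360 x 290 mm, 46 mm high; a mug stands on the other. The jug's axis is about 175 mm from the knob of its own plate, 250 mm from the other.

How it is judged:
By the outcome, as a careful person would: the job done as asked, in the order asked, and still so for the second after the job is handed in, with the robot touching nothing.
It also fails if it takes over 35 s, if anything falls off the work surface, if the arm or the gripper's body presses on something with over 40 N, if the wrist force passes 120 N, or if a joint passes its speed limit or range.

## Working session

There is one attempt and no reset: what is moved stays moved. The work goes in short steps, Python scripts to look and compute and a tool call to move; the robot and the scene stay as the last step left them, time stands still between calls to the robot, and variables do not carry over. Pictures are saved under pics/ and viewed, at most 10 in all, crops included, and the job is handed in when it is done.

Besides the shell and the picture viewer there is one more tool, called after "Request:" by a JSON object that holds its "api" and its "payload". carry_out: Moves the arm, as the interface text tells. Its arguments: {"type":"object","properties":{"commands":{"type":"array","items":{"type":"array"}},"squeeze":{"type":"number"}},"required":["commands"]}

```bash
mkdir -p pics; python3 - <<'E'
from station import ctrl
import cv2,numpy as np
ims=[]
for c in ("scene","top"):
    d=ctrl.camera(c); cv2.imwrite(f"pics/{c}0.png",d["img"])
    for t in ("knob_left_grip","knob_right_grip","jug_center"):
        print(c,t,[(np.round(r["at"],3),round(r["score"],2)) for r in ctrl.place_of(t,c)])
o=ctrl.get_obs();print(o["time_s"],o["ee_pos"],o["eef_rot"],o["grip_width"],ctrl.grip_depth)
E
```

```text
scene knob_left_grip [(array([ 0.48 , -0.03 ,  0.068]), 0.64)]
scene knob_right_grip [(array([ 0.475, -0.201,  0.072]), 0.51)]
scene jug_center [(array([ 0.649, -0.022,  0.11 ]), 0.79)]
top knob_left_grip [(array([ 0.474, -0.031,  0.068]), 0.54)]
top knob_right_grip [(array([ 0.47 , -0.205,  0.067]), 0.55)]
top jug_center [(array([ 0.649, -0.019,  0.11 ]), 0.61)]
0.4 [ 0.24453153 -0.49260189  0.20537132] [-3.14142108e+00 -6.72194580e-06  4.60762174e-01] 0.09418559924433163 -0.0188
```

View pics/top0.png

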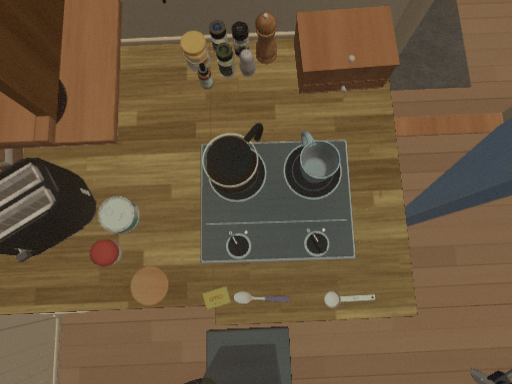

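View pics/scene0.png

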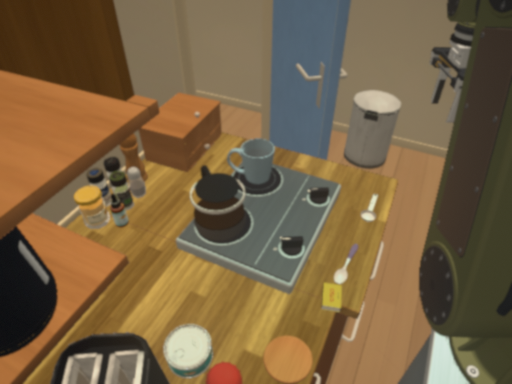

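```bash
cat > h.py <<'E'
import cv2,numpy as np
def proj(d,P):
    R=cv2.Rodrigues(np.array(d["rvec"],float))[0]; c=np.atleast_2d(P)@R.T+np.ravel(d["tvec"]); s=c[:,:2]/c[:,2:]
    s=s*(1+d["k1"]*(s**2).sum(1,keepdims=True)); K=np.array(d["camera_matrix"]); return s@K[:2,:2].T+K[:2,2]
def unproj(d,uv,z):
    from scipy.optimize import fsolve
    return np.append(fsolve(lambda p: proj(d,[p[0],p[1],z])[0]-uv,[.5,-.1]),z)
E
python3 - <<'E'
from station import ctrl
from h import *
d=ctrl.camera("top"); a=d["img"]
tiles=[]
for p in ([.475,-.03,.068],[.471,-.203,.068]):
    u=proj(d,p)[0]; c=np.round(u).astype(int); print(u)
    tiles.append(cv2.resize(a[c[1]-20:c[1]+20,c[0]-20:c[0]+20],(400,400),interpolation=cv2.INTER_CUBIC))
cv2.imwrite("pics/k.png",np.hstack(tiles))
e=ctrl.camera("scene"); print(proj(e,[.475,-.03,.068]))
for uv in ((200,147),(345,140),(353,258),(202,261)): print(unproj(d,uv,.046))
E
```

```text
[239.21081193 245.20073661]
[316.29702082 243.59748467]
[[292.69432282 239.34878934]]
[0.71663157 0.05875293 0.046     ]
[ 0.71847097 -0.293715    0.046     ]
[ 0.43599248 -0.28742272  0.046     ]
[0.44426263 0.05742305 0.046     ]
```

View pics/k.png

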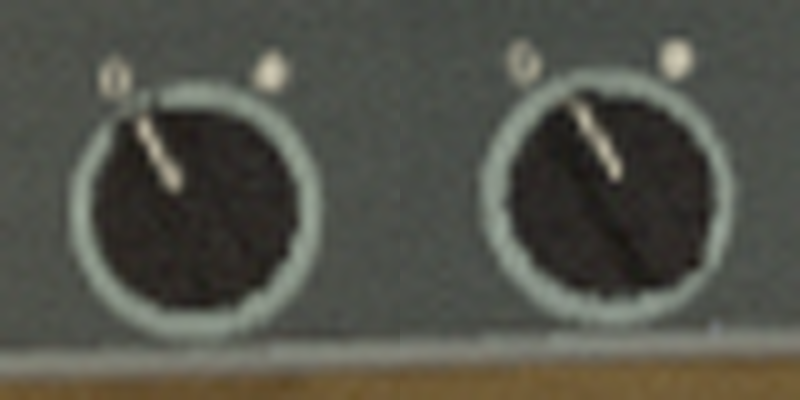

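The jug (top picture, 232,165) stands on the left plate, so the left knob (238,245) is the one to turn. Its pointer is about 0.5 rad to the left of +x, close to the current tool yaw of 0.46. I'll move above it.

Request:
{"api": "carry_out", "payload": {"commands": [[0,[41,-31,4],[0,0,0]],[0,[41,-31,4],[0,0,0]],[0,[41,-31,4],[0,0,0]],[0,[41,-31,4],[0,0,0]],[0,[41,-31,4],[0,0,0]],[0,[41,-31,4],[0,0,0]],[0,[41,-31,4],[0,0,0]],[0,[41,-31,4],[0,0,0]],[0,[41,-31,4],[0,0,0]],[0,[42,-31,4],[0,0,0]]], "squeeze": 30}}

```text
time_s: 1.75
ee_pos: [0.4755, -0.0306, 0.1656]
eef_rot: [3.141, -0.0, 0.461]
force: [0.7, -0.4, 0.5]
grip_width: 0.0941
grip_force: 0.0
```

Request:
{"api": "carry_out", "payload": {"commands": [[0,[0,0,0],[0,0,0]],[0,[0,0,0],[0,0,0]]]}}

```text
time_s: 2.0
ee_pos: [0.4746, -0.0325, 0.1654]
eef_rot: [-3.142, 0.0, 0.461]
force: [-0.4, -1.3, 0.0]
grip_width: 0.0936
grip_force: 0.0
```

```bash
python3 - <<'E'
from station import ctrl
from h import *
o=ctrl.get_obs();print(o["time_s"],o["ee_pos"],o["eef_rot"],o["qpos"])
ims=[]
for c in("top","scene"):
    d=ctrl.camera(c); u=np.round(proj(d,[.475,-.03,.068])[0]).astype(int)
    ims.append(cv2.resize(d["img"][u[1]-35:u[1]+35,u[0]-35:u[0]+35],(400,400),interpolation=cv2.INTER_CUBIC))
    print(c,[(np.round(r["at"],3),round(r["score"],2)) for r in ctrl.place_of("knob_left_grip",c)])
cv2.imwrite("pics/a.png",np.hstack(ims))
E
```

```text
2.0 [ 0.47461037 -0.03251797  0.16539252] [-3.14155494e+00  3.33977420e-04  4.61169108e-01] [-1.45328849e-01  1.74091940e-01  1.77418629e+00 -1.71428982e-04
  1.19361034e+00  9.64361538e-01]
top []
scene [(array([ 0.477, -0.029,  0.066]), 0.94)]
```

View pics/a.png

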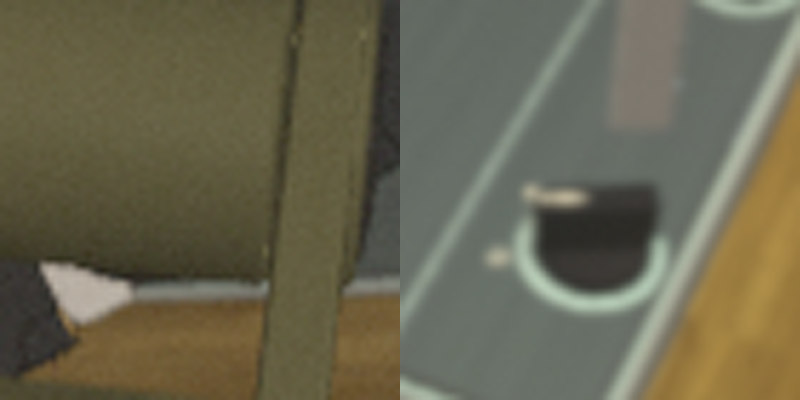

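Request:
{"api": "carry_out", "payload": {"commands": [[0,[3,-2,20],[0,0,-0.05]],[0,[0,0,30],[0,0,0]],[0,[0,0,30],[0,0,0]],[0,[0,0,24],[0,0,0]],[0,[0,0,0],[0,0,0]],[0,[0,0,0],[0,0,0]]]}}

```text
time_s: 2.95
ee_pos: [0.4771, -0.0295, 0.0625]
eef_rot: [3.141, -0.001, 0.51]
force: [-0.0, 0.1, 0.2]
grip_width: 0.094
grip_force: 0.0
```

Request:
{"api": "carry_out", "payload": {"commands": [[1,[0,0,0],[0,0,0]],[1,[0,0,0],[0,0,0]],[1,[0,0,0],[0,0,0]],[1,[0,0,0],[0,0,0]],[1,[0,0,0],[0,0,0]],[1,[0,0,0],[0,0,0]],[1,[0,0,0],[0,0,0]],[1,[0,0,0],[0,0,0]]], "squeeze": 30}}

```text
time_s: 3.95
ee_pos: [0.4764, -0.0288, 0.0614]
eef_rot: [-3.141, 0.0, 0.511]
force: [-11.8, 21.4, 8.2]
grip_width: 0.0173
grip_force: 12.2
```

One finger is pressing on the bar before the other, so the hand is about 2 mm off centre. I'll shift it toward −y of the tool.

Request:
{"api": "carry_out", "payload": {"commands": [[1,[0,-2,0],[0,0,0]],[1,[0,0,0],[0,0,0]],[1,[0,0,0],[0,0,0]],[1,[0,0,0],[0,0,0]]]}}

```text
time_s: 4.45
ee_pos: [0.4754, -0.027, 0.0614]
eef_rot: [-3.141, 0.0, 0.511]
force: [-3.2, 5.1, 4.5]
grip_width: 0.014
grip_force: 30.0
```

Both pads now grip at 14 mm. Turning clockwise, about 1.05 rad in total.

Request:
{"api": "carry_out", "payload": {"commands": [[1,[0,0,0],[0,0,0.12]],[1,[0,0,0],[0,0,0.12]],[1,[0,0,0],[0,0,0.12]],[1,[0,0,0],[0,0,0.12]],[1,[0,0,0],[0,0,0.12]],[1,[0,0,0],[0,0,0.12]],[1,[0,0,0],[0,0,0.12]],[1,[0,0,0],[0,0,0.12]],[1,[0,0,0],[0,0,0.08]],[1,[0,0,0],[0,0,0]]]}}

```text
time_s: 5.7
ee_pos: [0.4754, -0.0265, 0.0614]
eef_rot: [-3.141, 0.002, -0.531]
force: [-4.2, 9.9, 3.4]
grip_width: 0.0137
grip_force: 30.0
```

Turned 1.04 rad. Next I'll open the fingers, rise, then back away to the right and front.

Request:
{"api": "carry_out", "payload": {"commands": [[0,[0,0,0],[0,0,0]],[0,[0,0,0],[0,0,0]],[0,[0,0,0],[0,0,0]],[0,[0,0,0],[0,0,0]],[0,[0,0,0],[0,0,0]],[0,[0,0,0],[0,0,0]],[0,[0,0,-30],[0,0,0]],[0,[0,0,-40],[0,0,0]],[0,[0,0,-40],[0,0,0]],[0,[0,0,-30],[0,0,0]]]}}

```text
time_s: 6.95
ee_pos: [0.4758, -0.0273, 0.2032]
eef_rot: [-3.141, -0.001, -0.529]
force: [0.1, -0.0, -0.3]
grip_width: 0.0939
grip_force: 0.0
```

Request:
{"api": "carry_out", "payload": {"commands": [[0,[0,45,0],[0,0,0]],[0,[0,45,0],[0,0,0]],[0,[0,45,0],[0,0,0]],[0,[0,45,0],[0,0,0]],[0,[0,45,0],[0,0,0]],[0,[0,45,0],[0,0,0]],[0,[0,0,0],[0,0,0]],[0,[0,0,0],[0,0,0]]]}}

```text
time_s: 7.95
ee_pos: [0.3395, -0.26, 0.2014]
eef_rot: [-3.141, 0.0, -0.53]
force: [0.1, 0.3, 0.2]
grip_width: 0.094
grip_force: 0.0
```

```bash
python3 - <<'E'
from station import ctrl
from h import *
o=ctrl.get_obs();print(o["time_s"],o["ee_pos"],o["force"])
ims=[]
for c in("top","scene"):
    d=ctrl.camera(c); u=np.round(proj(d,[.475,-.11,.068])[0]).astype(int)
    ims.append(cv2.resize(d["img"][u[1]-65:u[1]+65,u[0]-65:u[0]+65],(400,400),interpolation=cv2.INTER_CUBIC))
    print(c,[(np.round(r["at"],3),round(r["score"],2)) for r in ctrl.place_of("jug_center",c)])
cv2.imwrite("pics/b.png",np.hstack(ims))
E
```

```text
7.95 [ 0.33950501 -0.26002806  0.20138932] [0.05671867 0.30518093 0.20273228]
top [(array([ 0.65 , -0.019,  0.108]), 0.79)]
scene [(array([ 0.647, -0.018,  0.114]), 0.63)]
```

View pics/b.png

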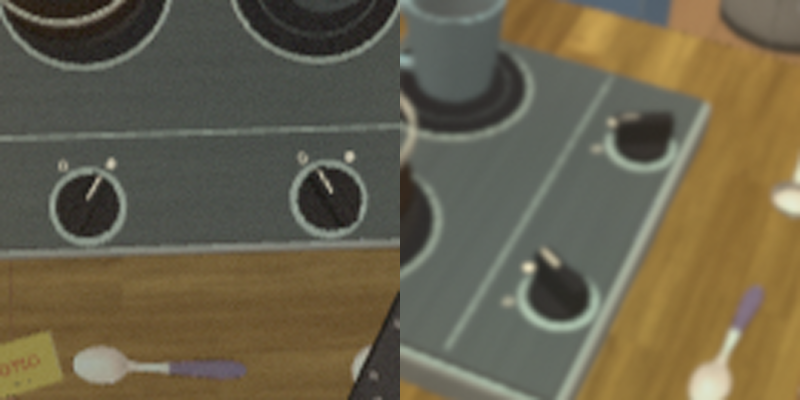

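The left knob's pointer (crop 95,185) now points at the on dot. The right knob (325,180) still points at 0, and the jug hasn't moved.

```bash
python3 -c "
from station import ctrl
print(ctrl.hand_in())"
```

```text
the job is handed in; nothing more can be done
None
```

The left knob, in front of the jug's plate, is clicked to on and stays there; the right knob is still off, the jug hasn't moved, the hand is clear, and the job is handed in at about 8 s (no verdict came back).

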